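# Switch off and empty the tilting potato kettle

### The arm

A 6-joint arm with a two-finger parallel gripper is mounted at the origin on the work surface. World frame = base frame: x ahead of the robot, y to its left, z up, the work surface at z = 0. Lengths are in mm, angles in rad, forces in N, time in s.
With the tool pointing down it reaches from about 350 to 950 mm from the base axis. Payload 17.4 kg.
Tool frame: the origin (TCP) lies between the finger pads; the fingertips stand ahead of it and the grasp point (between the pads) lies 11 mm behind it (bot.tip_extent is the z of the fingertips in the tool frame, in mm); z points along the fingers, y is the line along which they close (so a half turn about z gives the same grasp; the last joint's range is limited). The gripper opens to 93 mm and grips with 3 to 60 N. Pads are 15 mm wide; open, the fingers measure 128 mm over their backs; the gripper's body (75 mm by 188 mm) begins 65 mm behind the grasp point.
Start: joints at [-1.196, 0.116, 1.442, -0, 1.584, -0.038], TCP at [270.785, -618.31, 226.646] pointing down, gripper open.
Joint ranges: [-2.83, 2.83], [-0.83, 2.19], [0.07, 2.5], [-1.14, 4.28], [0.01, 3], [-2.97, 2.97]. Speed limits (rad/s): [1.89, 1.89, 2.22, 3.14, 3.14, 3.14].

### API

Orientations are given as a unit quaternion [w, x, y, z].
In Python, from rig import get_state, imaging, workorder, bot gives the robot as it stands.
- The arm moves only by the shell command python3 -m handwheel 'ROWS' [FORCE]. ROWS is JSON, a list of rows, each a list of 7 numbers: the shift along the world's x, y, z in m, then the turn, a rotation vector about the world's x, y, z in degrees, then the opening in per cent of the stroke, from 0 (shut) to 100 (fully open). A call has exactly 5 rows; each row shifts and turns the commanded pose from where the row before left it; what a row does not reach is not made up. A row lasts 1/8 s, in which the tool goes at most 62.5 mm and 10.7 degrees, less where a joint would pass 70% of its speed; a pose out of reach is approached as far as the arm can. A call is refused whole if a number of a shift passes 0.0625 or a number of a turn 10.7, either way. A call with a gripper value outside its range is refused whole. The fingers move at their own pace and stop on an object; FORCE is the grip in N (left out, the last holds). Time passes only in rows, so rows that do not move let the fingers close, or fill a call up. It gives the time, the measured TCP pose, the force, the opening and the grip force at its end, in the units of the state.
- get_state(): the state, without advancing time (a new reading comes with each control period).
- imaging.grab_frame(name): name is "scene" or "top" or "wrist"; returns a dict with "frame" (384x512x3 uint8, blue, green, red), "camera_matrix" (3x3 intrinsics, pixels), "position" and "rotation" of the camera in the world; the wrist camera has in their place "mount" (4x4, takes a point from camera to tool coordinates, whose origin is the TCP and whose axes are the flange's). Camera axes: x right, y down, z forward; pixel columns grow to the right and rows downward; lengths in mm; the calibration is good to about 2 mm. A picture is of the moment at which its call begins: read the wrist's pose just before it. There is no depth.
- workorder.sign_off(): hands the job in; it is judged then, once.
The state is a dict: "time_s": time; "q": joint angles; "qvel": joint speeds; "joint_efforts": joint torques, N m; "tool_pos": TCP position; "tool_rot": TCP orientation; "force": force on the tool from outside, world axes, zero at the start; "ft_torque": the same for the moment, N m; "width": finger opening in mm; "finger_force": force on a finger pad.
Only numpy, scipy, OpenCV 4.12 (cv2) and the standard library are available. Lean on these libraries where they do the work, as an engineer would, in place of code of your own. Each camera call takes 0.05 s, during which the arm holds its last target. There are 200 camera calls.

### The job

The potatoes are done: first switch the roaster off by pressing the raised end of its wide rocker until it snaps over, then swing the crank to tip the kettle right over so that all three potatoes land in the pan, and swing the kettle back fully upright. Leave the narrow lamp rocker as it is, spill nothing and leave the other things on the counter where they stand.

Things in the scene. Friction and masses are not known exactly. Their poses are not given: they have to be found in the camera images.
- roaster: fixed stand of the tilting potato kettle: two grey uprights 197 mm high, at y = +-116 mm, on dark feet. Origin on the counter midway between them, under the kettle's hinge line. Its +x is the way the kettle tips (roughly away from the robot), y the hinge line, z up
- kettle_axis (a point): the middle of the kettle's hinge line, 170 mm above the counter, fixed to the stand (same axes as the stand)
- kettle (a joint): tip of the steel kettle (190 mm across the mouth, 115 mm deep, rim 30 mm above the hinge line): 0 = upright, at its stop; grows as it tips to the stand's +x, about +y; 2.1 rad = fully tipped, end stop. Stiff hinge (0.32 N m of friction, some 3 N at the crank's grip) that stays where it is left, loaded or not
- crank_grip (a point): middle of the crank's grip, a black round bar (22 mm thick, 85 mm long) parallel to the hinge line, 168 mm to the -y side of the stand's middle; the crank arm is 39 mm away on its +y side. It turns with the kettle on a 120 mm radius about the hinge line: upright, it is 92 mm to -x and 77 mm above it; fully tipped, 113 mm to +x and 41 mm above. Pinch it across from above: it turns between the fingers
- pan: bare-metal catch pan fixed to the stand, under the kettle and in front of it, 310 (x) x 206 (y) x 65 mm, walls and floor 4 mm. Origin at the centre of its underside on the counter, 125 mm to the stand's +x, same axes
- wide_rocker (a joint): heater switch, a seesaw: 0 = on (stop; near end raised; starts here), 0.28 rad = level, 0.56 = off (stop; near end down). A spring drives it to whichever side it leans: some 8 N at the raised end, falling to nothing at level, beyond which it snaps over. Black paddle 99 x 50 x 12 mm, pivot at mid-length 85 mm above the counter, on a fixed grey box 130 x 78 x 60 mm
- wide_rocker_near_end (a point): top face of the wide rocker's near (robot-side) end, 36 mm from its pivot, 9.5 mm above it when level: the place to press it off. About 104 mm above the counter when raised, 84 mm when down. Its axes turn with the paddle: x along the paddle towards the far end, y along the pivot
- wide_rocker_far_end (a point): the same point on the wide rocker's far end
- narrow_rocker (a joint): the lamp switch, same box and same motion, paddle 99 x 22 x 12 mm; starts at 0 = on and must stay so. The two switch boxes stand side by side, in either order, their middles 120 mm or more apart
- narrow_rocker_near_end (a point): top face of the narrow rocker's near end
- potato0: a small brown potato, 62 mm long and 43 mm thick, about 75 g; origin at its centre, its own x along its length. Starts lying on the kettle's floor
- potato1: a small brown potato, 62 mm long and 43 mm thick, about 75 g; origin at its centre, its own x along its length. Starts lying on the kettle's floor
- potato2: a small brown potato, 62 mm long and 43 mm thick, about 75 g; origin at its centre, its own x along its length. Starts lying on the kettle's floor
- plate_a: bystander: a loose white dinner plate, 200 mm across, 20 mm high, origin at the centre of its underside
- shaker: bystander: a loose steel shaker, 48 mm across, 90 mm high, origin at the centre of its underside
- spatula: bystander: a loose spatula lying flat, origin at the centre of its underside
- mug: bystander: a loose white mug, 84 mm across, 95 mm high, with a handle, origin at the centre of its underside
- card_reader: bystander: a loose yellow card reader, 150 x 80 x 30 mm, origin at the centre of its underside
Not all that is in view belongs to the job. What is shaped like the part that bears wide_rocker but brown is not meant. What is shaped like the potato1 but green is not meant.

How it is judged (in metres and radians):
On the way, in this order (a step that is already met when the one before it is completed fails the run):
1. the wide rocker is snapped over to off while the kettle is still upright and loaded (value of joint wide_rocker above 0.48 rad and value of joint kettle below 0.25 rad), for 0.2 s.
2. the kettle is tipped well over and all three potatoes are in the pan (value of joint kettle above 1.4 rad and x of potato0 in the frame of pan between -0.155 and 0.155 m and y of potato0 in the frame of pan between -0.103 and 0.103 m and z of potato0 in the frame of pan between 0 and 0.06 m and x of potato1 in the frame of pan between -0.155 and 0.155 m and y of potato1 in the frame of pan between -0.103 and 0.103 m and z of potato1 in the frame of pan between 0 and 0.06 m and x of potato2 in the frame of pan between -0.155 and 0.155 m and y of potato2 in the frame of pan between -0.103 and 0.103 m and z of potato2 in the frame of pan between 0 and 0.06 m), for 0.2 s.
At the end, for the whole second after the job is handed in: wide rocker off (above 0.48 rad), narrow rocker still on (below 0.08 rad), kettle upright to within 0.12 rad, all three potatoes at rest (under 0.05 m/s) with their centres inside the pan's outline and below its rim (value of joint wide_rocker above 0.48 rad and value of joint narrow_rocker below 0.08 rad and value of joint kettle below 0.12 rad and x of potato0 in the frame of pan between -0.155 and 0.155 m and y of potato0 in the frame of pan between -0.103 and 0.103 m and z of potato0 in the frame of pan between 0 and 0.06 m and x of potato1 in the frame of pan between -0.155 and 0.155 m and y of potato1 in the frame of pan between -0.103 and 0.103 m and z of potato1 in the frame of pan between 0 and 0.06 m and x of potato2 in the frame of pan between -0.155 and 0.155 m and y of potato2 in the frame of pan between -0.103 and 0.103 m and z of potato2 in the frame of pan between 0 and 0.06 m and linear speed of each of potato0, potato1, potato2 below 0.05 m/s); the robot touches nothing.
It fails at once if the narrow lamp rocker is switched (value of joint narrow_rocker above 0.28 rad).
It fails at once if a potato is spilled onto the counter ((height (world z) of potato0 below 0.06 m and (not (x of potato0 in the frame of pan below 0.155 m) or not (x of potato0 in the frame of pan above -0.155 m) or not (y of potato0 in the frame of pan below 0.103 m) or not (y of potato0 in the frame of pan above -0.103 m))) or (height (world z) of potato1 below 0.06 m and (not (x of potato1 in the frame of pan below 0.155 m) or not (x of potato1 in the frame of pan above -0.155 m) or not (y of potato1 in the frame of pan below 0.103 m) or not (y of potato1 in the frame of pan above -0.103 m))) or (height (world z) of potato2 below 0.06 m and (not (x of potato2 in the frame of pan below 0.155 m) or not (x of potato2 in the frame of pan above -0.155 m) or not (y of potato2 in the frame of pan below 0.103 m) or not (y of potato2 in the frame of pan above -0.103 m)))).
It fails at once if a bystander is displaced by more than 40 mm (distance of any of plate_a, shaker, spatula, mug, card_reader from where it was at the start of the episode above 0.04 m).
It also fails if it takes over 61 s, if anything falls off the work surface, if the arm or the gripper's body presses on something with over 40 N, if the wrist force passes 120 N, or if a joint passes its speed limit or range.

## Working session

There is one attempt and no reset: what is moved stays moved. The work goes in short steps, Python scripts to look and compute and a shell command to move; the robot and the scene stay as the last step left them, time stands still between calls to the robot, and variables do not carry over. Pictures are saved under pics/ and viewed, at most 10 in all, crops included, and the job is handed in when it is done.

```bash
ls; mkdir -p pics; cat > h.py <<'E'
import numpy as np, cv2
from rig import get_state, imaging, workorder, bot
def grab(n,f):
    d=imaging.grab_frame(n); cv2.imwrite('pics/'+f,d['frame']); 
    np.savez('pics/'+f+'.npz',**{k:np.array(v) for k,v in d.items()}); return d
def ray(d,u,v):
    K=np.array(d['camera_matrix']);r=np.array(d['rotation']) @ np.linalg.inv(K)@[u,v,1]
    return np.array(d['position']).ravel(), r/np.linalg.norm(r)
def onz(d,u,v,z):
    p,r=ray(d,u,v); return p+r*(z-p[2])/r[2]
E
python3 - <<'E'
from h import *
for n in('top','scene'):
    d=grab(n,n+'1.png'); print(n,d['position'],np.array(d['rotation']).round(3).tolist(),np.array(d['camera_matrix']).tolist())
s=get_state(); print(s); print(bot.tip_extent)
E
```

```text
pics
top [ 225.60826553   -2.99214387 1717.49281697] [0.065, -0.699, 0.709, -0.067] [[398.72778127366564, 0.0, 255.81312183994055], [0.0, 398.72778127366564, 194.58970271678047], [0.0, 0.0, 1.0]]
scene [ 901.31928322  717.26649907 1289.52599786] [-0.078, 0.221, 0.923, -0.304] [[463.29486941598867, 0.0, 255.06747578973864], [0.0, 463.29486941598867, 187.7218911936937], [0.0, 0.0, 1.0]]
{'time_s': 0.1, 'q': array([-1.19576055e+00,  1.16438770e-01,  1.44218242e+00,  3.78722507e-05,
        1.58398448e+00, -3.77761508e-02]), 'qvel': array([ 0.00015545, -0.00136647, -0.00189539,  0.0015088 , -0.00015489,
       -0.00060101]), 'joint_efforts': array([ 2.23981435e-03, -7.22896957e+01, -6.23865652e+01,  7.81327276e-02,
        2.28019862e-02, -8.59911711e-05]), 'tool_pos': array([ 270.7573737 , -618.1367967 ,  225.98845174]), 'tool_rot': array([-5.02499919e-04,  9.78773634e-01,  2.04943690e-01, -6.63418562e-05]), 'force': array([ 1.15119402,  0.77786468, -0.08642363]), 'ft_torque': array([ 0.00295072,  0.00145136, -0.00987627]), 'finger_force': 0.0, 'width': 93.01485646962092}
8.0
```

View pics/top1.png

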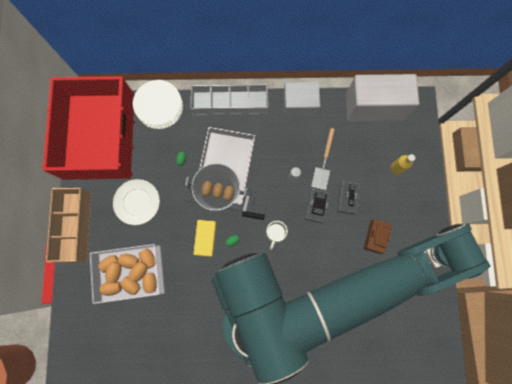

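View pics/scene1.png

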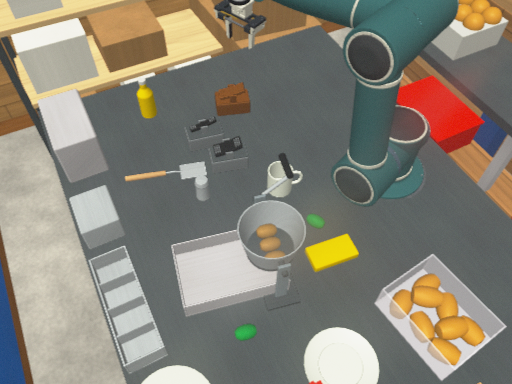

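The top view shows the kettle at (217,187), crank grip at (253,215), mug at (277,232), wide rocker at (319,205), narrow rocker at (349,197) and a brown decoy at (378,236). I'll enlarge both views to measure.

```bash
python3 - <<'E'
import cv2
a=cv2.imread('pics/top1.png')[120:260,170:370]; cv2.imwrite('pics/t2.png',cv2.resize(a,None,fx=4,fy=4,interpolation=cv2.INTER_CUBIC))
a=cv2.imread('pics/scene1.png')[100:320,160:340]; cv2.imwrite('pics/s2.png',cv2.resize(a,None,fx=2.7,fy=2.7,interpolation=cv2.INTER_CUBIC))
E
```

```text
(no output)
```

View pics/t2.png

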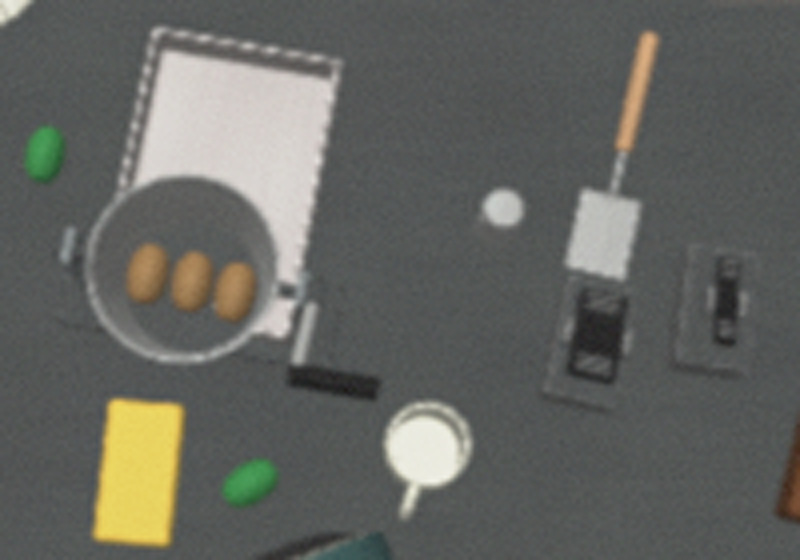

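View pics/s2.png

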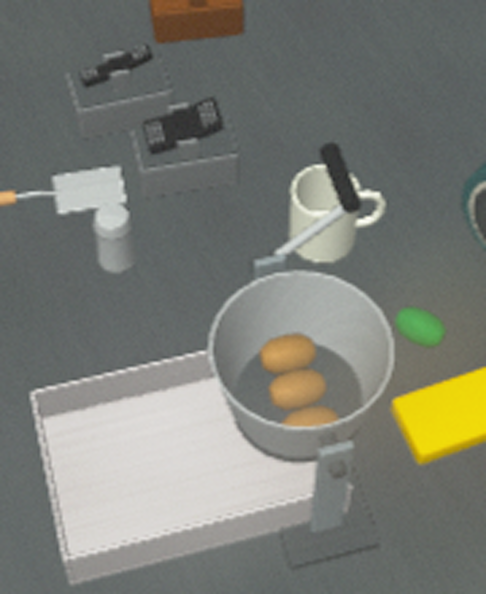

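The enlarged views show the following:
- **Grip:** top crop (334,381), scene crop (340,177).
- **Wide paddle:** centre at (598,334), near end at (592,372).
- **Kettle rim:** centre at (182,268).
- **Pan far corners:** (155,30) and (342,62).
- **Mug:** (428,445), close to the grip.

```bash
python3 - <<'E'
from h import *
T=np.load('pics/top1.png.npz');S=np.load('pics/scene1.png.npz')
t=lambda x,y:(170+(x+.5)/4-.5,120+(y+.5)/4-.5)
s=lambda x,y:(160+(x+.5)/2.7-.5,100+(y+.5)/2.7-.5)
P={n:onz(T,*t(x,y),z) for n,x,y,z in [('grip',334,381,247),('gripR',378,388,247),('gripL',290,375,247),('kettle',182,268,200),('panL',155,30,65),('panR',342,62,65),('wide',598,334,92),('wnear',592,368,104),('wfar',604,300,80),('wboxNL',545,393,60),('wboxNR',612,406,60),('narrow',727,300,92),('mug',428,445,95),('mughandle',405,515,50),('shaker',503,208,90)]}
for n,p in P.items(): print(n,p.round(0))
def tri(a,b):
    p,r=ray(T,*a);q,w=ray(S,*b);A=np.c_[r,-w];k=np.linalg.lstsq(A,q-p,rcond=None)[0]
    return ((p+r*k[0]+q+w*k[1])/2).round(0),np.linalg.norm(p+r*k[0]-q-w*k[1]).round(1)
print(tri(t(334,381),s(340,177)),tri(t(598,334),s(184,124)),tri(t(592,368),s(210,112)))
d=P['panL']-P['panR']; yaw=np.arctan2(-d[0],d[1]);print('yaw pan',np.degrees(yaw))
d=P['gripL']-P['gripR']; print('yaw grip',np.degrees(np.arctan2(-d[0],d[1])))
d=P['wfar']-P['wnear'];print('wide yaw',np.degrees(np.arctan2(d[1],d[0])))
d=P['wboxNL']-P['wboxNR'];print('wide yaw',np.degrees(np.arctan2(-d[0],d[1])))
c,n=np.cos(yaw),np.sin(yaw);X=np.array([c,n]);Y=np.array([-n,c])
ax=P['kettle'][:2];print('axis from kettle',ax,'from grip',P['grip'][:2]+92*X+168*Y,'from pan',(P['panL']+P['panR'])[:2]/2-280*X)
q=get_state()['tool_rot'];from scipy.spatial.transform import Rotation as R
print(R.from_quat(q,scalar_first=True).as_matrix().round(2))
E
```

```text
Traceback (most recent call last):
  File "h.py", line 10, in onz
    p,r=ray(d,u,v); return p+r*(z-p[2])/r[2]
        ~~~^^^^^^^
  File "h.py", line 7, in ray
    K=np.array(d['camera_matrix']);r=np.array(d['rotation']) @ np.linalg.inv(K)@[u,v,1]
                                     ~~~~~~~~~~~~~~~~~~~~~~~~^~~~~~~~~~~~~~~~~~
ValueError: matmul: Input operand 1 has a mismatch in its core dimension 0, with gufunc signature (n?,k),(k,m?)->(n?,m?) (size 3 is different from 4)
```

```bash
sed -i "s/np.array(d\['rotation'\]) @/R.from_quat(d['rotation'],scalar_first=True).as_matrix()@/; 1a from scipy.spatial.transform import Rotation as R" h.py; python3 - <<'E'
from h import *
T=np.load('pics/top1.png.npz');S=np.load('pics/scene1.png.npz')
t=lambda x,y:(170+(x+.5)/4-.5,120+(y+.5)/4-.5)
s=lambda x,y:(160+(x+.5)/2.7-.5,100+(y+.5)/2.7-.5)
P={n:onz(T,*t(x,y),z) for n,x,y,z in [('grip',334,381,247),('gripR',378,388,247),('gripL',290,375,247),('kettle',182,268,200),('panL',155,30,65),('panR',342,62,65),('wide',598,334,92),('wnear',592,368,104),('wfar',604,300,80),('wboxNL',545,393,60),('wboxNR',612,406,60),('narrow',727,300,92),('mug',428,445,95),('mughandle',405,515,50),('shaker',503,208,90)]}
for n,p in P.items(): print(n,p.round(0))
def tri(a,b):
    p,r=ray(T,*a);q,w=ray(S,*b);A=np.c_[r,-w];k=np.linalg.lstsq(A,q-p,rcond=None)[0]
    return ((p+r*k[0]+q+w*k[1])/2).round(0),np.linalg.norm(p+r*k[0]-q-w*k[1]).round(1)
print(tri(t(334,381),s(340,177)),tri(t(598,334),s(184,124)),tri(t(592,368),s(210,112)))
d=P['panL']-P['panR']; yaw=np.arctan2(-d[0],d[1]);print('yaw pan',np.degrees(yaw))
d=P['gripL']-P['gripR']; print('yaw grip',np.degrees(np.arctan2(-d[0],d[1])))
d=P['wfar']-P['wnear'];print('wide yaw',np.degrees(np.arctan2(d[1],d[0])))
d=P['wboxNL']-P['wboxNR'];print('wide yaw',np.degrees(np.arctan2(-d[0],d[1])))
c,n=np.cos(yaw),np.sin(yaw);X=np.array([c,n]);Y=np.array([-n,c])
ax=P['kettle'][:2];print('axis from kettle',ax,'from grip',P['grip'][:2]+92*X+168*Y,'from pan',(P['panL']+P['panR'])[:2]/2-280*X)
q=get_state()['tool_rot']
print(R.from_quat(q,scalar_first=True).as_matrix().round(2))
E
```

```text
grip [426.   1. 247.]
gripR [419. -40. 247.]
gripL [432.  42. 247.]
kettle [545. 147. 200.]
panL [839. 191.  65.]
panR [800. -12.  65.]
wide [ 492. -272.   92.]
wnear [ 455. -262.  104.]
wfar [ 530. -282.   80.]
wboxNL [ 436. -219.   60.]
wboxNR [ 421. -288.   60.]
narrow [ 526. -407.   92.]
mug [380. -93.  95.]
mughandle [312. -70.  50.]
shaker [ 628. -178.   90.]
(array([425.,   2., 250.]), np.float64(1.3)) (array([ 490., -270.,   97.]), np.float64(3.0)) (array([ 455., -262.,  109.]), np.float64(1.3))
yaw pan -10.996273799200125
yaw grip -9.32827730856995
wide yaw -14.628041432623556
wide yaw -11.959194517203498
axis from kettle [545.44090107 147.37576436] from grip [548.50685375 148.48683402] from pan [544.49066227 142.98613611]
[[ 0.92  0.4  -0.  ]
 [ 0.4  -0.92  0.  ]
 [ 0.   -0.   -1.  ]]
```

```bash
for i in 1 ; do python3 -m handwheel '[[0.018,0.036,-0.004,0,0,5.6,0],[0.018,0.036,-0.004,0,0,5.6,0],[0.018,0.036,-0.004,0,0,5.6,0],[0.018,0.036,-0.004,0,0,5.6,0],[0.018,0.036,-0.004,0,0,5.6,0]]' 30; done
python3 -m handwheel '[[0.018,0.036,-0.006,0,0,5.6,0],[0.018,0.036,-0.006,0,0,5.6,0],[0.018,0.036,-0.006,0,0,5.6,0],[0.018,0.036,-0.006,0,0,5.6,0],[0.018,0.036,-0.006,0,0,5.6,0]]'
python3 -m handwheel '[[0,0,0,0,0,0,0],[0,0,0,0,0,0,0],[0,0,0,0,0,0,0],[0,0,0,0,0,0,0],[0,0,0,0,0,0,0]]'
python3 - <<'E'
from h import *
s=get_state();print(s['tool_pos'],R.from_quat(s['tool_rot'],scalar_first=True).as_matrix().round(3)[:,1],s['q'].round(2))
d=grab('wrist','w1.png');print(np.array(d['mount']).round(2).tolist(),np.array(d['camera_matrix'])[0].tolist())
E
```

```text
time_s: 0.72
tool_pos: [361.1, -437.0, 206.2]
tool_rot: [-0.0, 0.899, 0.437, -0.0]
force: [0.1, -0.4, -0.0]
width: 47.7
finger_force: 0.0
time_s: 1.35
tool_pos: [451.1, -257.0, 176.3]
tool_rot: [-0.0, 0.767, 0.642, -0.0]
force: [-0.3, -0.0, -0.3]
width: 1.0
finger_force: 0.0
time_s: 1.98
tool_pos: [450.6, -258.7, 176.7]
tool_rot: [0.0, 0.768, 0.64, -0.0]
force: [0.2, -0.9, -1.3]
width: 0.7
finger_force: 0.0
[ 450.58845606 -258.72537284  176.66815737] [ 0.984 -0.181 -0.   ] [-0.57 -0.21  1.84 -0.    1.51 -0.39]
[[-0.0, -0.96, -0.28, 77.87], [1.0, -0.0, -0.0, -0.02], [0.0, -0.28, 0.96, -158.67], [0.0, 0.0, 0.0, 1.0]] [323.9973714868322, 0.0, 256.8503636255558]
```

View pics/w1.png

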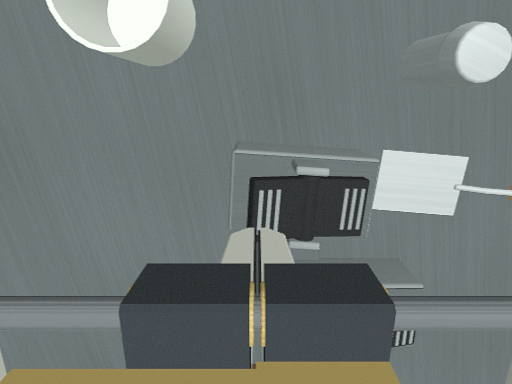

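Wrist view: the wide paddle spans u 250–367 and v 178–237. Its raised near end has stripes at about (270,209), and the closed fingertips are at about (258,232).

```bash
cat >> h.py <<'E'
def wr(d,s,u,v,z):
    M=np.array(d['mount']);Q=R.from_quat(s['tool_rot'],scalar_first=True).as_matrix()
    o=Q@M[:3,3]+s['tool_pos']; r=Q@M[:3,:3]@np.linalg.inv(np.array(d['camera_matrix']))@[u,v,1]
    return o+r*(z-o[2])/r[2]
E
python3 - <<'E'
from h import *
s=get_state();d=np.load('pics/w1.png.npz')
for u,v,z in [(270,209,104),(250,206,106),(309,207,92),(353,208,80),(368,208,76)]: print(u,wr(d,s,u,v,z).round(0))
E
```

```text
270 [ 460. -262.  104.]
250 [ 446. -257.  106.]
309 [ 490. -271.   92.]
353 [ 528. -282.   80.]
368 [ 541. -286.   76.]
```

```bash
python3 -m handwheel '[[0.002,-0.001,-0.02,0,0,0,0],[0.002,-0.001,-0.02,0,0,0,0],[0,0,-0.015,0,0,0,0],[0,0,-0.006,0,0,0,0],[0,0,-0.006,0,0,0,0]]'
python3 -m handwheel '[[0,0,-0.004,0,0,0,0],[0,0,-0.004,0,0,0,0],[0,0,-0.003,0,0,0,0],[0,0,-0.002,0,0,0,0],[0,0,0,0,0,0,0]]'
```

```text
time_s: 2.65
tool_pos: [454.9, -260.4, 109.9]
tool_rot: [0.0, 0.768, 0.64, 0.0]
force: [-1.6, 1.1, 5.0]
width: 0.5
finger_force: 2.3
time_s: 3.28
tool_pos: [454.7, -260.3, 96.5]
tool_rot: [-0.0, 0.768, 0.64, -0.0]
force: [0.7, 0.4, 0.5]
width: 0.4
finger_force: 0.0
```

```bash
python3 -m handwheel '[[0,0,0.04,0,0,0,0],[0,0,0.044,0,0,0,0],[0,0.01,0.044,0,0,0,0],[0,0.02,0.044,0,0,0,0],[0,0.02,0.044,0,0,0,0]]'
python3 -c "
from h import *
grab('wrist','w2.png')"
python3 -m handwheel '[[-0.006,0.042,0,0,0,0,0],[-0.006,0.042,0,0,0,0,50],[-0.006,0.042,0,0,0,0,90],[-0.006,0.042,0,0,0,0,90],[-0.006,0.042,0,0,0,0,90]]'
python3 -m handwheel '[[0,0,0,0,0,0,90],[0,0,0,0,0,0,90],[0,0,0,0,0,0,90],[0,0,0,0,0,0,90],[0,0,0,0,0,0,90]]'
python3 - <<'E'
from h import *
s=get_state();print(s['tool_pos'],s['width']);d=grab('wrist','w3.png')
a=cv2.imread('pics/w2.png');b=d['frame'];cv2.imwrite('pics/w23.png',cv2.resize(np.hstack([a,b]),(800,300)))
E
```

```text
time_s: 3.9
tool_pos: [454.6, -209.7, 314.3]
tool_rot: [0.0, 0.768, 0.64, 0.0]
force: [-0.4, -0.6, 0.5]
width: 0.1
finger_force: 0.0
time_s: 4.58
tool_pos: [424.4, 0.9, 312.7]
tool_rot: [0.0, 0.768, 0.64, 0.0]
force: [1.3, 0.6, 0.4]
width: 35.9
finger_force: 0.0
time_s: 5.2
tool_pos: [424.9, -0.7, 312.6]
tool_rot: [-0.0, 0.768, 0.64, -0.0]
force: [0.2, 0.2, -0.9]
width: 82.5
finger_force: 0.0
[424.86387402  -0.73071152 312.5773569 ] 82.52454286004397
```

View pics/w23.png

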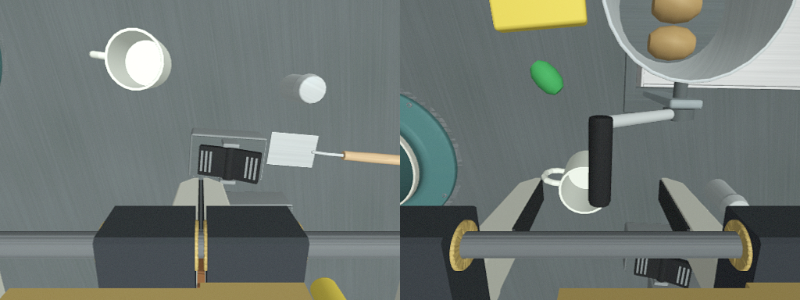

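In the left view the switch has been pressed. In the right view the grip runs down at u≈601 (full image 257) and v 117–207, between the open fingers.

```bash
python3 - <<'E'
from h import *
s=get_state();d=np.load('pics/w3.png.npz');f=d['frame']
m=(f.max(2)<60).astype(np.uint8);m[280:]=0
n,l,st,c=cv2.connectedComponentsWithStats(m)
for i in range(1,n):
    if st[i,4]>800: print(st[i],c[i].round(1))
for u,v in [(256,152),(259,262),(257,207)]: print(wr(d,s,u,v,250).round(0))
t=grab('top','top3.png');w=(cv2.imread('pics/top3.png')[180:230,295:365]);o=cv2.imread('pics/top1.png')[180:230,295:365]
cv2.imwrite('pics/cmp.png',cv2.resize(np.hstack([o,w]),None,fx=5,fy=5,interpolation=cv2.INTER_CUBIC))
E
```

```text
[ 241  148   31  117 3341] [255.9 204.4]
[   0  264   99   16 1570] [ 48.6 271.5]
[ 415  264   97   16 1527] [463.8 271.5]
[432.  42. 250.]
[419. -41. 250.]
[425.   2. 250.]
```

View pics/cmp.png

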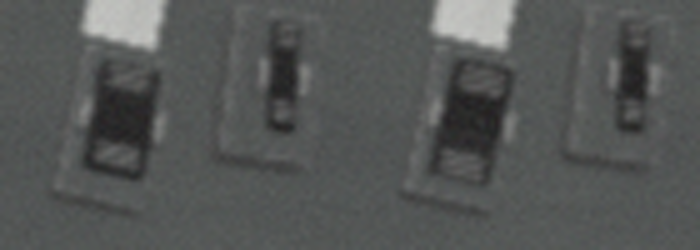

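The wide rocker is now tilted the other way (off) and the narrow one is unchanged. The grip is at (425,1,248). I'll close on it and work out the arc.

```bash
python3 -m handwheel '[[0,0,-0.02,0,0,0,90],[0,0,-0.02,0,0,0,90],[0,0.001,-0.018,0,0,0,90],[0,0.001,-0.01,0,0,0,90],[0,0,-0.007,0,0,0,90]]' 20
python3 -m handwheel '[[0,0,0,0,0,0,60],[0,0,0,0,0,0,20],[0,0,0,0,0,0,0],[0,0,0,0,0,0,0],[0,0,0,0,0,0,0]]' 20
python3 -m handwheel '[[0,0,0,0,0,0,0],[0,0,0,0,0,0,0],[0,0,0,0,0,0,0],[0,0,0,0,0,0,0],[0,0,0,0,0,0,0]]' 20
python3 - <<'E'
import numpy as np
y=np.radians(-10.3);p=np.radians(140.1)-np.linspace(0,2.1,9)
x,z=120*np.cos(p),120*np.sin(p)
for a,b in zip(np.diff(x),np.diff(z)):print((np.array([a*np.cos(y),a*np.sin(y),b])/5000).round(4))
E
```

```text
time_s: 5.92
tool_pos: [424.7, 1.8, 237.1]
tool_rot: [-0.0, 0.768, 0.641, -0.0]
force: [0.0, -0.1, -0.2]
width: 83.9
finger_force: 0.0
time_s: 6.55
tool_pos: [424.8, 1.7, 237.8]
tool_rot: [0.0, 0.768, 0.64, 0.0]
force: [0.3, 0.3, -0.6]
width: 38.4
finger_force: 0.0
time_s: 7.18
tool_pos: [424.6, 1.7, 237.7]
tool_rot: [-0.0, 0.768, 0.64, -0.0]
force: [-3.8, 0.8, 3.0]
width: 21.2
finger_force: 20.0
[ 0.0046 -0.0008  0.0043]
[ 0.0055 -0.001   0.0029]
[ 0.006  -0.0011  0.0014]
[ 0.0062 -0.0011 -0.0003]
[ 0.0059 -0.0011 -0.0019]
[ 0.0052 -0.0009 -0.0034]
[ 0.0042 -0.0008 -0.0046]
[ 0.0028 -0.0005 -0.0056]
```

Gripped at about 21 mm. Tipping.

```bash
python3 -m handwheel '[[0.0046,-0.0008,0.0043,0,0,0,0],[0.0046,-0.0008,0.0043,0,0,0,0],[0.0046,-0.0008,0.0043,0,0,0,0],[0.0046,-0.0008,0.0043,0,0,0,0],[0.0046,-0.0008,0.0043,0,0,0,0]]'
python3 -m handwheel '[[0.0055,-0.001,0.0029,0,0,0,0],[0.0055,-0.001,0.0029,0,0,0,0],[0.0055,-0.001,0.0029,0,0,0,0],[0.0055,-0.001,0.0029,0,0,0,0],[0.0055,-0.001,0.0029,0,0,0,0]]'
```

```text
time_s: 7.8
tool_pos: [446.6, -2.6, 260.6]
tool_rot: [-0.0, 0.768, 0.64, -0.001]
force: [-21.5, -2.5, 16.1]
width: 21.4
finger_force: 19.9
time_s: 8.43
tool_pos: [474.7, -7.7, 274.6]
tool_rot: [-0.0, 0.768, 0.64, -0.001]
force: [-12.7, -4.0, 9.2]
width: 21.4
finger_force: 20.0
```

```bash
python3 -m handwheel '[[0.006,-0.0011,0.0018,0,0,0,0],[0.006,-0.0011,0.0014,0,0,0,0],[0.006,-0.0011,0.0014,0,0,0,0],[0.006,-0.0011,0.0014,0,0,0,0],[0.006,-0.0011,0.0014,0,0,0,0]]'
python3 -m handwheel '[[0.0062,-0.0011,0,0,0,0,0],[0.0062,-0.0011,-0.0003,0,0,0,0],[0.0062,-0.0011,-0.0003,0,0,0,0],[0.0062,-0.0011,-0.0003,0,0,0,0],[0.0062,-0.0011,-0.0003,0,0,0,0]]'
```

```text
time_s: 9.05
tool_pos: [504.9, -13.2, 281.6]
tool_rot: [-0.0, 0.768, 0.64, -0.001]
force: [-8.8, -2.9, 3.3]
width: 21.3
finger_force: 20.0
time_s: 9.68
tool_pos: [536.0, -18.9, 280.2]
tool_rot: [0.0, 0.768, 0.64, -0.001]
force: [-8.5, -4.9, 5.1]
width: 21.4
finger_force: 20.0
```

```bash
python3 -m handwheel '[[0.0059,-0.0011,-0.0019,0,0,0,0],[0.0059,-0.0011,-0.0019,0,0,0,0],[0.0059,-0.0011,-0.0019,0,0,0,0],[0.0059,-0.0011,-0.0019,0,0,0,0],[0.0059,-0.0011,-0.0019,0,0,0,0]]'
```

```text
time_s: 10.3
tool_pos: [565.5, -24.4, 270.5]
tool_rot: [0.0, 0.768, 0.64, -0.001]
force: [-10.2, -4.9, 5.1]
width: 21.6
finger_force: 20.0
```

```bash
python3 -m handwheel '[[0.0052,-0.0009,-0.0034,0,0,0,0],[0.0052,-0.0009,-0.0034,0,0,0,0],[0.0052,-0.0009,-0.0034,0,0,0,0],[0.0052,-0.0009,-0.0034,0,0,0,0],[0.0052,-0.0009,-0.0034,0,0,0,0]]'
python3 -m handwheel '[[0.0042,-0.0008,-0.0046,0,0,0,0],[0.0042,-0.0008,-0.0046,0,0,0,0],[0.0042,-0.0008,-0.0046,0,0,0,0],[0.0042,-0.0008,-0.0046,0,0,0,0],[0.0042,-0.0008,-0.0046,0,0,0,0]]'
python3 -m handwheel '[[0.0028,-0.0005,-0.0056,0,0,0,0],[0.0028,-0.0005,-0.0056,0,0,0,0],[0.0028,-0.0005,-0.0056,0,0,0,0],[0.0028,-0.0005,-0.005,0,0,0,0],[0.0,0,0,0,0,0,0]]'
python3 -c "
from h import *
a=grab('top','top4.png')['frame'][110:270,165:345];b=grab('scene','s4.png')['frame'][90:330,150:360]
cv2.imwrite('pics/c4.png',np.hstack([cv2.resize(a,(450,400),interpolation=2),cv2.resize(b,(350,400),interpolation=2)]))"
```

```text
time_s: 10.92
tool_pos: [591.3, -29.0, 253.3]
tool_rot: [-0.0, 0.768, 0.64, -0.001]
force: [-10.2, -4.5, 3.6]
width: 21.6
finger_force: 20.0
time_s: 11.55
tool_pos: [612.2, -32.8, 230.0]
tool_rot: [-0.0, 0.768, 0.64, -0.001]
force: [-11.6, -2.8, 2.5]
width: 21.5
finger_force: 20.0
time_s: 12.18
tool_pos: [623.7, -34.7, 207.8]
tool_rot: [-0.0, 0.768, 0.64, -0.001]
force: [-3.9, -3.3, -1.1]
width: 21.7
finger_force: 20.0
```

View pics/c4.png

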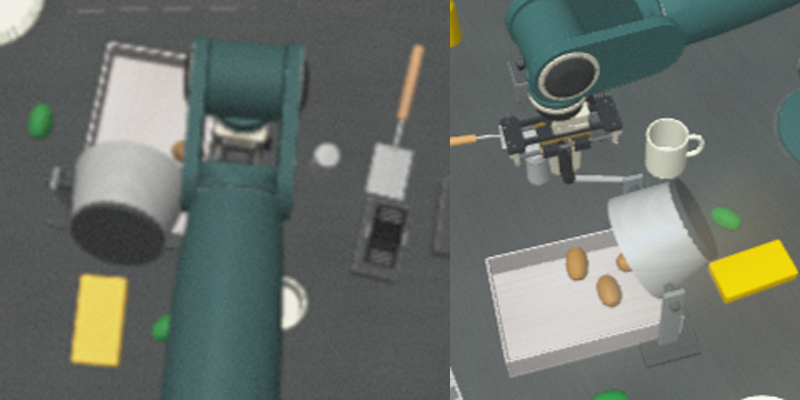

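The scene view shows two potatoes clear in the pan at (577,263) and (609,290), and the third in the pan by the kettle lip at (625,262). The kettle is fully tipped. Swinging it back along the same arc.

```bash
python3 -m handwheel '[[0,0,0,0,0,0,0],[-0.0028,0.0005,0.005,0,0,0,0],[-0.0028,0.0005,0.0056,0,0,0,0],[-0.0028,0.0005,0.0056,0,0,0,0],[-0.0028,0.0005,0.0056,0,0,0,0]]'
python3 -m handwheel '[[-0.0042,0.0008,0.0046,0,0,0,0],[-0.0042,0.0008,0.0046,0,0,0,0],[-0.0042,0.0008,0.0046,0,0,0,0],[-0.0042,0.0008,0.0046,0,0,0,0],[-0.0042,0.0008,0.0046,0,0,0,0]]'
python3 -m handwheel '[[-0.0052,0.0009,0.0034,0,0,0,0],[-0.0052,0.0009,0.0034,0,0,0,0],[-0.0052,0.0009,0.0034,0,0,0,0],[-0.0052,0.0009,0.0034,0,0,0,0],[-0.0052,0.0009,0.0034,0,0,0,0]]'
python3 -m handwheel '[[-0.0059,0.0011,0.0019,0,0,0,0],[-0.0059,0.0011,0.0019,0,0,0,0],[-0.0059,0.0011,0.0019,0,0,0,0],[-0.0059,0.0011,0.0019,0,0,0,0],[-0.0059,0.0011,0.0019,0,0,0,0]]'
```

```text
time_s: 12.9
tool_pos: [612.6, -32.5, 230.7]
tool_rot: [0.0, 0.768, 0.64, -0.0]
force: [-0.1, -4.5, -3.3]
width: 21.4
finger_force: 20.1
time_s: 13.52
tool_pos: [593.1, -28.6, 256.0]
tool_rot: [0.002, 0.768, 0.64, 0.002]
force: [11.9, -5.9, 9.7]
width: 21.7
finger_force: 20.0
time_s: 14.15
tool_pos: [566.6, -23.2, 272.5]
tool_rot: [0.001, 0.768, 0.641, 0.002]
force: [6.9, -0.2, 6.3]
width: 21.4
finger_force: 20.0
time_s: 14.78
tool_pos: [536.6, -17.4, 281.2]
tool_rot: [0.0, 0.768, 0.641, 0.002]
force: [3.9, 2.8, 5.1]
width: 21.2
finger_force: 20.0
```

```bash
python3 -m handwheel '[[-0.0062,0.0011,0,0,0,0,0],[-0.0062,0.0011,0.0003,0,0,0,0],[-0.0062,0.0011,0.0003,0,0,0,0],[-0.0062,0.0011,0.0003,0,0,0,0],[-0.0062,0.0011,0.0003,0,0,0,0]]'
python3 -m handwheel '[[-0.006,0.0011,-0.0018,0,0,0,0],[-0.006,0.0011,-0.0014,0,0,0,0],[-0.006,0.0011,-0.0014,0,0,0,0],[-0.006,0.0011,-0.0014,0,0,0,0],[-0.006,0.0011,-0.0014,0,0,0,0]]'
python3 -m handwheel '[[-0.0055,0.001,-0.0029,0,0,0,0],[-0.0055,0.001,-0.0029,0,0,0,0],[-0.0055,0.001,-0.0029,0,0,0,0],[-0.0055,0.001,-0.0029,0,0,0,0],[-0.0055,0.001,-0.0029,0,0,0,0]]'
python3 -m handwheel '[[-0.0046,0.0008,-0.0043,0,0,0,0],[-0.0046,0.0008,-0.0043,0,0,0,0],[-0.0046,0.0008,-0.0043,0,0,0,0],[-0.0046,0.0008,-0.0043,0,0,0,0],[-0.0046,0.0008,-0.0043,0,0,0,0]]'
```

```text
time_s: 15.4
tool_pos: [505.4, -11.8, 282.1]
tool_rot: [0.0, 0.768, 0.641, 0.002]
force: [4.5, 6.7, 1.6]
width: 21.3
finger_force: 20.0
time_s: 16.02
tool_pos: [475.4, -6.4, 274.5]
tool_rot: [0.0, 0.768, 0.641, 0.001]
force: [4.8, 5.1, 1.8]
width: 21.5
finger_force: 20.0
time_s: 16.65
tool_pos: [447.9, -1.4, 259.8]
tool_rot: [0.0, 0.768, 0.641, 0.001]
force: [6.0, 5.8, 0.5]
width: 21.2
finger_force: 20.0
time_s: 17.27
tool_pos: [425.2, 2.6, 238.5]
tool_rot: [0.0, 0.768, 0.641, 0.002]
force: [9.2, 5.7, 0.2]
width: 21.3
finger_force: 20.0
```

```bash
python3 -m handwheel '[[-0.001,0,-0.0012,0,0,0,0],[-0.001,0,-0.0012,0,0,0,0],[0,0,0,0,0,0,0],[0,0,0,0,0,0,0],[0,0,0,0,0,0,0]]'
python3 -m handwheel '[[0,0,0,0,0,0,50],[0,0,0,0,0,0,90],[0,0,0,0,0,0,90],[0,0,0,0,0,0,90],[0,0,0,0,0,0,90]]'
python3 -m handwheel '[[0,0,0,0,0,0,90],[0,0,0.02,0,0,0,90],[0,0,0.03,0,0,0,90],[0,0,0.04,0,0,0,90],[0,0,0.04,0,0,0,90]]'
python3 -m handwheel '[[0,-0.04,0.02,0,0,0,90],[0,-0.06,0,0,0,0,90],[0,-0.06,0,0,0,0,90],[0,-0.06,0,0,0,0,90],[0,-0.06,0,0,0,0,90]]'
python3 -c "
from h import *
a=grab('top','top5.png')['frame'][110:270,165:345];b=grab('scene','s5.png')['frame'][90:330,150:360]
cv2.imwrite('pics/c5.png',np.hstack([cv2.resize(a,(450,400),interpolation=2),cv2.resize(b,(350,400),interpolation=2)]))"
```

```text
time_s: 17.9
tool_pos: [424.2, 2.8, 237.4]
tool_rot: [0.001, 0.768, 0.641, 0.003]
force: [13.2, 7.6, 10.0]
width: 21.4
finger_force: 20.0
time_s: 18.52
tool_pos: [422.7, 1.7, 235.2]
tool_rot: [-0.0, 0.768, 0.64, -0.0]
force: [-0.6, 0.9, -0.2]
width: 66.8
finger_force: 0.0
time_s: 19.15
tool_pos: [422.6, 1.7, 368.0]
tool_rot: [0.0, 0.768, 0.64, 0.0]
force: [-0.5, 0.1, -0.5]
width: 83.6
finger_force: 0.0
time_s: 19.77
tool_pos: [422.3, -280.3, 386.9]
tool_rot: [0.001, 0.768, 0.64, 0.0]
force: [0.6, -0.8, 0.4]
width: 83.8
finger_force: 0.0
```

View pics/c5.png

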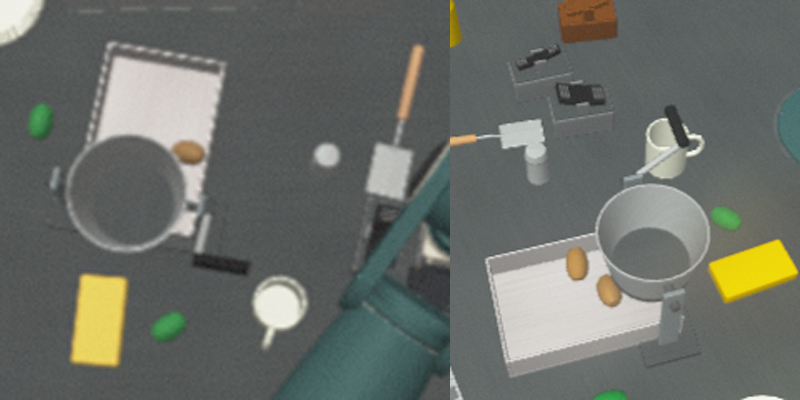

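The kettle is upright and empty with the crank grip back in its start place. Two potatoes are visible in the pan, and the third lies in it hidden under the kettle. The bystanders stand unmoved.

```bash
python3 -c "
from rig import workorder
print(workorder.sign_off())"
```

```text
the job is handed in; nothing more can be done
None
```

The job is handed in, but sign-off returned no verdict: the roaster is off, the lamp rocker is still on, the kettle is back upright and empty, and the bystanders look unmoved; two potatoes are visible in the pan, while the third, seen there when the kettle was tipped, is now hidden under the kettle.

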